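# Snap the lid of a terminal box shut all round its rim

### The job

The snap-fit lid of the aluminium terminal box is only laid on: press its four raised rim sections down with the fingertips, one after another, until each clicks shut and stays level. Start with the section above the cable gland and go round the rim clockwise as seen from above. Do not grasp or lift anything, leave the box standing where it is and leave the tools and parts beside it alone.

Things in the scene. Friction and masses are not known exactly. Their poses are not given: they have to be found in the camera images.
- terminal_box: Aluminium terminal box with a grey plastic snap-fit lid, 116 x 144 mm (its x, y) and 52 mm high, 1.8 kg, loose on the bench on rubber feet. Origin: centre of its underside; z up. A short black cable gland (23 mm thick, its end 80 mm from the origin) sticks out of its -x wall.
- lid_middle (a point): Centre of the lid, at z = 0.050 in the box's frame: a fixed panel, 60 x 88 mm, 2 mm below the shut lid's top. Round it lie four rim sections, each 28 mm wide, hinged along the inner edge, with a low ribbed thumb pad (26 x 10 mm) half-way along near the outer edge. At the start all four stand proud, sloping up outwards.
- rim_gland (a joint): Angle of the lid's rim section above the cable gland (box -x side), 144 mm long, which is pressed first: 0 rad = clicked shut, level; 0.24 rad = standing proud, outer edge 6.7 mm high. It is over-centre sprung: let go above about 0.12 rad it springs back up, below that it snaps shut by itself and stays. Pressed on its pad it resists with up to about 8 N near 0.2 rad, then gives way. Reading noise about 0.01 rad.
- rim_gland_pad (a point): Middle of the top of that section's thumb pad; it moves with the section. Shut, it lies at x = -0.049, y = 0, z = 0.0535 in the box's frame; standing proud it is about 4.5 mm higher.
- rim_left (a joint): Angle of the lid's rim section on the box's +y side, 58 mm long, which is pressed second: 0 rad = clicked shut, level; 0.24 rad = standing proud, outer edge 6.7 mm high. It is over-centre sprung: let go above about 0.12 rad it springs back up, below that it snaps shut by itself and stays. Pressed on its pad it resists with up to about 8 N near 0.2 rad, then gives way. Reading noise about 0.01 rad.
- rim_left_pad (a point): Middle of the top of that section's thumb pad; it moves with the section. Shut, it lies at x = 0, y = +0.063, z = 0.0535 in the box's frame; standing proud it is about 4.5 mm higher.
- rim_back (a joint): Angle of the lid's rim section on the box's +x side, opposite the gland, 144 mm long, which is pressed third: 0 rad = clicked shut, level; 0.24 rad = standing proud, outer edge 6.7 mm high. It is over-centre sprung: let go above about 0.12 rad it springs back up, below that it snaps shut by itself and stays. Pressed on its pad it resists with up to about 8 N near 0.2 rad, then gives way. Reading noise about 0.01 rad.
- rim_back_pad (a point): Middle of the top of that section's thumb pad; it moves with the section. Shut, it lies at x = +0.049, y = 0, z = 0.0535 in the box's frame; standing proud it is about 4.5 mm higher.
- rim_right (a joint): Angle of the lid's rim section on the box's -y side, 58 mm long, which is pressed last: 0 rad = clicked shut, level; 0.24 rad = standing proud, outer edge 6.7 mm high. It is over-centre sprung: let go above about 0.12 rad it springs back up, below that it snaps shut by itself and stays. Pressed on its pad it resists with up to about 8 N near 0.2 rad, then gives way. Reading noise about 0.01 rad.
- rim_right_pad (a point): Middle of the top of that section's thumb pad; it moves with the section. Shut, it lies at x = 0, y = -0.063, z = 0.0535 in the box's frame; standing proud it is about 4.5 mm higher.
- spanner: Steel spanner, 22 x 171 x 6 mm, lying beyond the box's +x side; origin at the centre of its underside. Bystander.
- nut: Hexagon nut, 27 mm across, 12 mm high, beside the box's +y side; origin at the centre of its underside. Bystander.
- tee: White tee fitting, 28 x 52 x 16 mm, beside the box's +y side; origin at the centre of its underside. Bystander.
- allen_key: Black hex key, 33 x 103 x 7 mm, beside the box's -y side; origin at the centre of its underside. Bystander.

How it is judged:
On the way, in this order (a step that is already met when the one before it is completed fails the run):
1. rim section 1, over the gland, is clicked shut before the later ones (value of joint rim_gland below 0.05 rad and value of joint each of rim_left, rim_back, rim_right above 0.115 rad), for 0.2 s.
2. rim section 2, the next one clockwise (box +y side), is clicked shut before the later ones (value of joint each of rim_gland, rim_left below 0.05 rad and value of joint each of rim_back, rim_right above 0.115 rad), for 0.2 s.
3. rim section 3, opposite the gland, is clicked shut before the later ones (value of joint each of rim_gland, rim_left, rim_back below 0.05 rad and value of joint rim_right above 0.115 rad), for 0.2 s.
4. rim section 4, the last one (box -y side), is clicked shut (value of joint each of rim_gland, rim_left, rim_back, rim_right below 0.05 rad), for 0.2 s.
At the end, for the whole second after the job is handed in: All four rim sections stay shut (each below 0.05 rad), and the box stands level at rest within 25 mm of where it was (all of step 4 and distance of terminal_box from where it was at the start of the episode below 0.025 m and angle between terminal_box's own z axis and vertical below 0.05 rad and linear speed of terminal_box below 0.01 m/s); the robot touches nothing.
It fails at once if the terminal box is lifted or tipped (height (world z) of terminal_box above 0.008 m or angle between terminal_box's own z axis and vertical above 0.1 rad).
It fails at once if the terminal box is shoved more than 25 mm from its place (distance of terminal_box from where it was at the start of the episode above 0.025 m).
It fails at once if a tool or part beside the box is moved more than 15 mm (distance of any of spanner, nut, tee, allen_key from where it was at the start of the episode above 0.015 m).
It also fails if it takes over 40 s, if anything falls off the work surface, if the arm or the gripper's body presses on something with over 40 N, if the wrist force passes 120 N, or if a joint passes its speed limit or range.

### The arm

A 6-joint arm with a two-finger parallel gripper is mounted at the origin on a cart in front of the work surface, level with it; the furniture and walls round the work are solid. World frame = base frame: x ahead of the robot, y to its left, z up, the work surface at z = 0. Lengths are in m, angles in rad, forces in N, time in s.
With the tool pointing down it reaches from about 0.35 to 0.975 m from the base axis. Payload 17.4 kg.
Tool frame: the origin (TCP) lies at the very end of the fingers, on their centre line; the grasp point (between the pads) lies 19 mm behind it (bot.grip_depth is the distance from the TCP to the grasp point, in m); z points along the fingers, y is the direction in which the jaws open and shut (so a half turn about z gives the same grasp; the last joint's range is limited). The gripper opens to 85 mm and grips with 20 to 120 N. Pads are 22 mm wide; open, the fingers measure 114 mm over their backs; the gripper's body (76 mm by 85 mm) begins 54 mm behind the grasp point. The pads swing forward as they close: fully open they stand 13 mm farther back than shut.
Start: joints at [1.182, 0.116, 1.442, -0, 1.584, -0.038], TCP at [0.232, 0.634, 0.2] pointing down, gripper open.
Joint ranges: [-2.83, 2.83], [-0.83, 2.19], [0.07, 2.5], [-1.14, 4.28], [0.01, 3], [-2.97, 2.97]. Speed limits (rad/s): [1.89, 1.89, 2.22, 3.14, 3.14, 3.14].

### API

Orientations are given as a rotation vector (axis times angle).
In Python, from cell import state, viewer, hand_in, nets, bot gives the robot as it stands. The module is installed in compiled form; this text tells all that it offers.
- The arm moves only by the shell command python3 -m pendant 'ROWS'. ROWS is JSON, one flat list of numbers, 7 for each row, row after row: the closure in counts, from 0 (fully open) to 255 (shut), then the shift along the tool's x, y, z in m, then the turn, a rotation vector about the tool's x, y, z in rad. A call has 1 to 10 rows; each row shifts and turns the commanded pose from where the row before left it, along the tool's axes as they then stand; what a row does not reach is not made up. A row lasts 1/12 s, in which the tool goes at most 41.7 mm and 7.16 degrees, less where a joint would pass 70% of its speed; a pose out of reach is approached as far as the arm can. A call with a gripper value outside its range is refused whole. The fingers move at their own pace and stop on an object; the grip force is fixed at half the most. Time passes only in rows, so rows that do not move let the fingers close. It gives the time, the measured TCP pose, the force and the opening at its end, in the units of the state.
- state(): the state, without advancing time (a new reading comes with each control period).
- viewer.camera(name): name is "scene" or "top"; returns a dict with "pixels" (420x560x3 uint8, blue, green, red), "camera_matrix" (3x3 intrinsics, pixels), "R" (3x3) and "t" (3): a world point X has camera coordinates R X + t. Camera axes: x right, y down, z forward; pixel columns grow to the right and rows downward; lengths in m; the calibration is good to about 2 mm. A picture is of the moment at which its call begins. There is no depth.
- hand_in(): hands the job in, once; it reports no verdict.
Trained networks look in the newest picture that a camera, given by its name, has taken for a name from the list of things; names that differ only in an ending like _2 or _b are one class to them, and where a whole thing is asked for, a point or a joint stands for the part that bears it (a point fixed in the world has none). Each returns a list of dicts, best first, with "conf" (0 to 1); they miss things now and then, are a little off and sometimes report something else, mostly with a low value. They report only what shows in the picture. A call takes as long as a camera call.
- nets.cut_out(label, camera): "pixels" (420x560 bool, what is visible of it) and "centre" ([row, column] in pixels, amid what is visible of it).
The state is a dict: "time": time; "joint_pos": joint angles; "qvel": joint speeds; "joint_efforts": joint torques, N m; "ee_pos": TCP position; "eef_rot": TCP orientation; "contact_force": force on the tool from outside, world axes, zero at the start; "ft_torque": the same for the moment, N m; "finger_gap": finger opening in m.
Only numpy, scipy, OpenCV 4.12 (cv2) and the standard library are available. Lean on these libraries where they do the work, as an engineer would, in place of code of your own. Each camera call takes 0.05 s, during which the arm holds its last target.

## Working session

There is one attempt and no reset: what is moved stays moved. The work goes in short steps, Python scripts to look and compute and a shell command to move; the robot and the scene stay as the last step left them, time stands still between calls to the robot, and variables do not carry over. Pictures are saved under pics/ and viewed, and the job is handed in when it is done.

```bash
mkdir -p pics
python3 - <<'E'
from cell import state, viewer, nets
import cv2, numpy as np
s=state(); print({k:np.round(v,3).tolist() for k,v in s.items()})
for n in ("top","scene"):
    c=viewer.camera(n); cv2.imwrite(f"pics/{n}0.png",c["pixels"])
    print(n,np.round(c["camera_matrix"],1).tolist(),np.round(c["R"],4).tolist(),np.round(c["t"],4).tolist())
    np.savez(f"{n}.npz",K=c["camera_matrix"],R=c["R"],t=c["t"])
    for l in ["terminal_box","rim_gland_pad","rim_left_pad","rim_back_pad","rim_right_pad","lid_middle","spanner","nut","tee","allen_key"]:
        r=nets.cut_out(l,n)
        print(l,[(round(d["conf"],2),np.round(d["centre"],1).tolist(),int(d["pixels"].sum())) for d in r[:3]])
E
```

```text
{'time': 0.0, 'joint_pos': [1.182, 0.116, 1.442, 0.0, 1.584, -0.038], 'qvel': [0.0, 0.001, -0.001, -0.002, 0.0, 0.001], 'joint_efforts': [0.001, -73.195, -63.253, 0.0, 0.006, 0.0], 'ee_pos': [0.232, 0.634, 0.199], 'eef_rot': [-0.548, -3.093, 0.002], 'contact_force': [0.577, 0.393, 0.405], 'ft_torque': [0.019, 0.009, 0.011], 'finger_gap': 0.085}
top [[544.3, 0.0, 272.6], [0.0, 544.3, 214.2], [0.0, 0.0, 1.0]] [[-0.0069, -1.0, 0.0067], [-0.9896, 0.0059, -0.1434], [0.1434, -0.0076, -0.9896]] [-0.2426, 0.5445, 0.8812]
terminal_box [(0.84, [206.4, 317.5], 6228)]
rim_gland_pad [(0.64, [229.0, 321.1], 1542)]
rim_left_pad [(0.68, [204.1, 282.4], 593), (0.34, [212.0, 392.4], 216)]
rim_back_pad [(0.59, [177.6, 319.9], 1398)]
rim_right_pad [(0.69, [206.8, 355.5], 596)]
lid_middle [(0.63, [206.1, 316.7], 6322)]
spanner [(0.79, [142.7, 298.9], 302), (0.73, [204.5, 357.9], 563)]
nut []
tee [(0.55, [200.0, 246.0], 303), (0.4, [204.9, 320.0], 6211)]
allen_key [(0.65, [177.8, 318.9], 1431), (0.61, [201.1, 393.6], 216)]
scene [[436.2, 0.0, 272.3], [0.0, 436.2, 210.0], [0.0, 0.0, 1.0]] [[0.7321, -0.6811, -0.0081], [-0.4784, -0.5057, -0.7179], [0.4849, 0.5295, -0.6961]] [-0.556, 0.1968, 0.7423]
terminal_box [(0.76, [249.0, 310.8], 5030), (0.15, [220.6, 291.5], 358)]
rim_gland_pad [(0.58, [254.9, 296.2], 1235)]
rim_left_pad [(0.84, [221.2, 292.4], 395)]
rim_back_pad [(0.55, [226.9, 332.5], 1004), (0.53, [224.6, 292.0], 329)]
rim_right_pad [(0.82, [261.5, 341.9], 506), (0.61, [231.5, 328.9], 924)]
lid_middle [(0.59, [248.7, 315.6], 5041)]
spanner [(0.65, [222.0, 339.9], 115)]
nut []
tee [(0.48, [213.0, 273.5], 187)]
allen_key []
```

Run:
```python
import cv2
a=cv2.imread("pics/top0.png")[110:290,200:440]; cv2.imwrite("pics/topc.png",cv2.resize(a,None,fx=3.3,fy=3.3,interpolation=cv2.INTER_CUBIC))
a=cv2.imread("pics/scene0.png"); cv2.imwrite("pics/scenec.png",a)
```

```text
(no output)
```

View pics/topc.png

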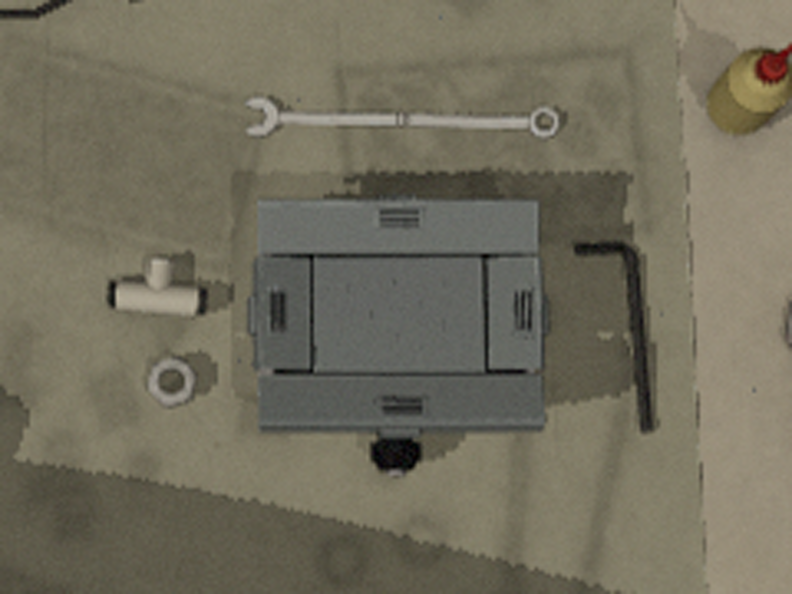

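View pics/scenec.png

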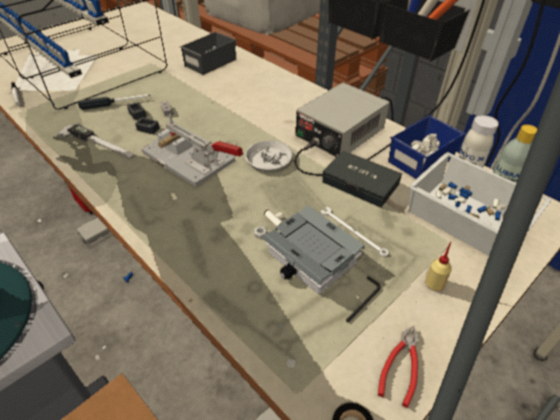

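The top crop shows the box nearly axis-aligned. The gland is at the bottom and the pads are at crop px (402,405) gland, (278,311) left, (400,218) back and (523,310) right. The tee and nut are to the left, the hex key to the right and the spanner above.

```bash
cat > h.py <<'E'
import numpy as np
def ray(n,u,v,z):
    c=np.load(f"{n}.npz"); d=c["R"].T@np.linalg.inv(c["K"])@[u,v,1]; o=-c["R"].T@c["t"]
    return o+d*(z-o[2])/d[2]
def proj(n,X):
    c=np.load(f"{n}.npz"); p=c["K"]@(c["R"]@np.asarray(X)+c["t"]); return p[:2]/p[2]
E
python3 - <<'E'
from h import *
import cv2
from cell import state
from scipy.optimize import least_squares
from scipy.spatial.transform import Rotation as Rn
P=[(402,405),(278,311),(400,218),(523,310)]
B=np.array([(-.049,0),(0,.063),(.049,0),(0,-.063)])*1.0
B[0,0]+=.001;B[1,1]-=.001;B[2,0]-=.001;B[3,1]+=.001
W=np.array([ray("top",200+(a+.5)/3.3-.5,110+(b+.5)/3.3-.5,.058) for a,b in P])
print(W.round(4))
f=lambda p:(np.c_[np.cos(p[2])*B[:,0]-np.sin(p[2])*B[:,1]+p[0],np.sin(p[2])*B[:,0]+np.cos(p[2])*B[:,1]+p[1]]-W[:,:2]).ravel()
r=least_squares(f,[.6,-.05,0]);print(r.x,r.fun.round(4))
# scene check
img=cv2.imread("pics/scene0.png")
x,y,t=r.x
for b in B:
    X=[x+np.cos(t)*b[0]-np.sin(t)*b[1],y+np.sin(t)*b[0]+np.cos(t)*b[1],.058]
    print(proj("scene",X).round(1)); u,v=proj("scene",X); 
    k=4; 
crop=cv2.resize(img[190:310,230:410],None,fx=4.4,fy=4.4,interpolation=cv2.INTER_CUBIC)
for b in B:
    X=[x+np.cos(t)*b[0]-np.sin(t)*b[1],y+np.sin(t)*b[0]+np.cos(t)*b[1],.058]
    u,v=proj("scene",X); cv2.circle(crop,(int((u-230+.5)*4.4),int((v-190+.5)*4.4)),3,(0,0,255),1)
cv2.imwrite("pics/sc1.png",crop)
s=state();print(Rn.from_rotvec(s["eef_rot"]).as_matrix().round(3),s["ee_pos"])
E
```

```text
[[ 0.5095 -0.3264  0.058 ]
 [ 0.5575 -0.2648  0.058 ]
 [ 0.605  -0.3273  0.058 ]
 [ 0.5573 -0.3885  0.058 ]]
[ 0.55732782 -0.32677797 -0.00444959] [-0.0001 -0.0001  0.0001  0.      0.0003  0.0003 -0.0002 -0.0003]
[294.1 253. ]
[289.1 221.6]
[330.4 226.4]
[338.4 258.5]
[[-0.939  0.344 -0.   ]
 [ 0.344  0.939 -0.   ]
 [ 0.    -0.    -1.   ]] [0.23197437 0.63388651 0.19980201]
```

View pics/sc1.png

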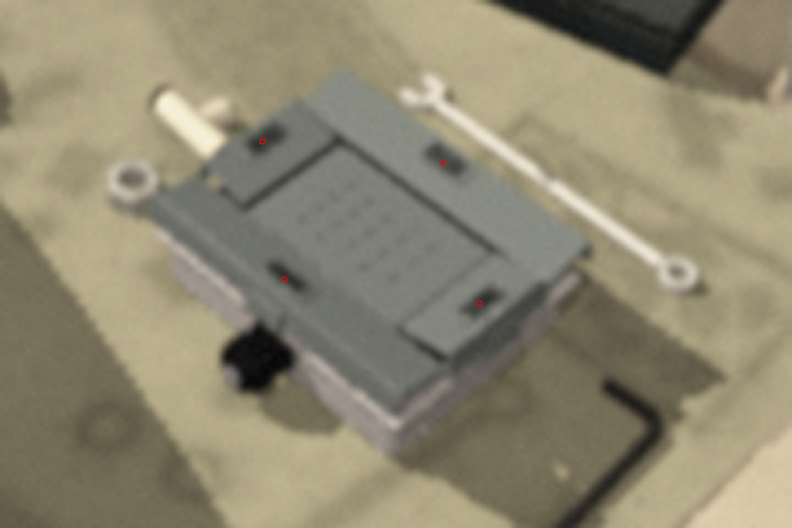

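The projected pads (red) land within about 1–2 mm of the visible pads in the scene view. Next I check the full top view for obstacles.

View pics/top0.png

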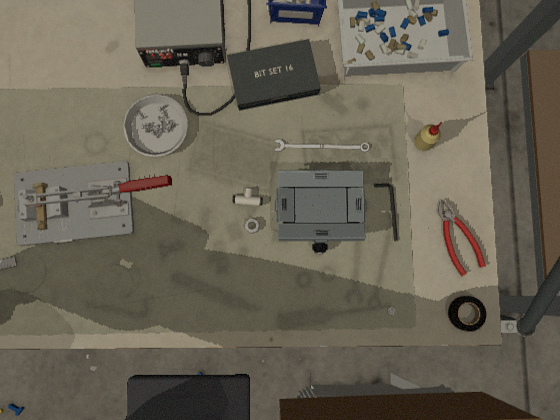

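Run:
```python
import numpy as np
from scipy.spatial.transform import Rotation as Rn
from cell import state
s=state();R=Rn.from_rotvec(s["eef_rot"]).as_matrix()
d=np.array([0.557-.048,-.3268,0.2])-s["ee_pos"]
print((R.T@d).round(4), s["time"])
```

```text
[-5.903e-01 -8.070e-01 -2.000e-04] 1.1
```

The top view shows the path over the bench from the left to the box at about (320,205) is clear of tall items.

```bash
R='255,-0.0197,-0.0269,0,0,0,0'; python3 -m pendant '[255,-0.0197,-0.0269,0,0,0,0, 255,-0.0197,-0.0269,0,0,0,0, 255,-0.0197,-0.0269,0,0,0,0, 255,-0.0197,-0.0269,0,0,0,0, 255,-0.0197,-0.0269,0,0,0,0, 255,-0.0197,-0.0269,0,0,0,0, 255,-0.0197,-0.0269,0,0,0,0, 255,-0.0197,-0.0269,0,0,0,0, 255,-0.0197,-0.0269,0,0,0,0, 255,-0.0197,-0.0269,0,0,0,0]'
```

```text
time: 1.93
ee_pos: [0.3245, 0.3121, 0.1999]
eef_rot: [0.548, 3.093, 0.001]
contact_force: [0.2, 0.3, -0.2]
finger_gap: 0.0001
```

```bash
python3 -m pendant '[255,-0.0197,-0.0269,0,0,0,0, 255,-0.0197,-0.0269,0,0,0,0, 255,-0.0197,-0.0269,0,0,0,0, 255,-0.0197,-0.0269,0,0,0,0, 255,-0.0197,-0.0269,0,0,0,0, 255,-0.0197,-0.0269,0,0,0,0, 255,-0.0197,-0.0269,0,0,0,0, 255,-0.0197,-0.0269,0,0,0,0, 255,-0.0197,-0.0269,0,0,0,0, 255,-0.0197,-0.0269,0,0,0,0]'
```

```text
time: 2.77
ee_pos: [0.4172, -0.0085, 0.2001]
eef_rot: [0.548, 3.092, 0.0]
contact_force: [0.4, -0.0, 0.5]
finger_gap: 0.0001
```

```bash
python3 -m pendant '[255,-0.0197,-0.0269,0,0,0,0, 255,-0.0197,-0.0269,0,0,0,0, 255,-0.0197,-0.0269,0,0,0,0, 255,-0.0197,-0.0269,0,0,0,0, 255,-0.0197,-0.0269,0,0,0,0, 255,-0.0197,-0.0269,0,0,0,0, 255,-0.0197,-0.0269,0,0,0,-0.088, 255,0,0,0,0,0,-0.088, 255,0,0,0,0,0,-0.088, 255,0,0,0,0,0,-0.088]'
python3 - <<'E'
import numpy as np
from scipy.spatial.transform import Rotation as Rn
from cell import state
s=state();R=Rn.from_rotvec(s["eef_rot"]).as_matrix();print(R.round(3))
for k in [(.508,-.3268,.1)]: print((R.T@(np.array(k)-s["ee_pos"])).round(4))
E
```

```text
time: 3.6
ee_pos: [0.4818, -0.2316, 0.1996]
eef_rot: [0.007, -3.141, -0.0]
contact_force: [-0.6, -0.3, 0.3]
finger_gap: 0.0001
[[-1.    -0.005 -0.   ]
 [-0.005  1.     0.   ]
 [ 0.     0.    -1.   ]]
[-0.0258 -0.0954  0.0995]
```

```bash
python3 -m pendant '[255,-0.0065,-0.024,0.031,0,0,0, 255,-0.0065,-0.024,0.031,0,0,0, 255,-0.0065,-0.024,0.031,0,0,0, 255,-0.0063,-0.0234,0.031,0,0,0, 255,0,0,0,0,0,0]'
python3 - <<'E'
from cell import viewer,state
import cv2
for n in ("scene","top"):
    c=viewer.camera(n); 
    a=c["pixels"][190:310,230:410] if n=="scene" else c["pixels"][130:270,240:420]
    cv2.imwrite(f"pics/{n}2.png",cv2.resize(a,None,fx=4,fy=4,interpolation=cv2.INTER_CUBIC))
print(state()["ee_pos"])
E
```

```text
time: 4.02
ee_pos: [0.5059, -0.3278, 0.0687]
eef_rot: [-0.001, -3.135, -0.006]
contact_force: [-1.6, 0.2, -1.1]
finger_gap: 0.0001
[ 0.50723432 -0.32641293  0.07460954]
```

View pics/scene2.png

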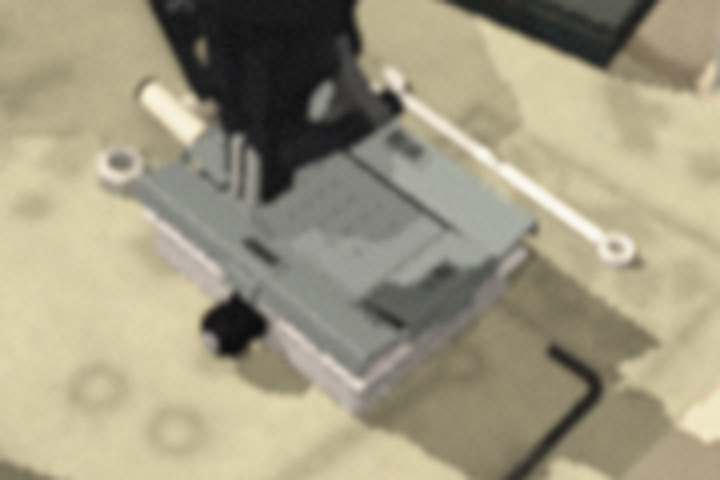

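View pics/top2.png

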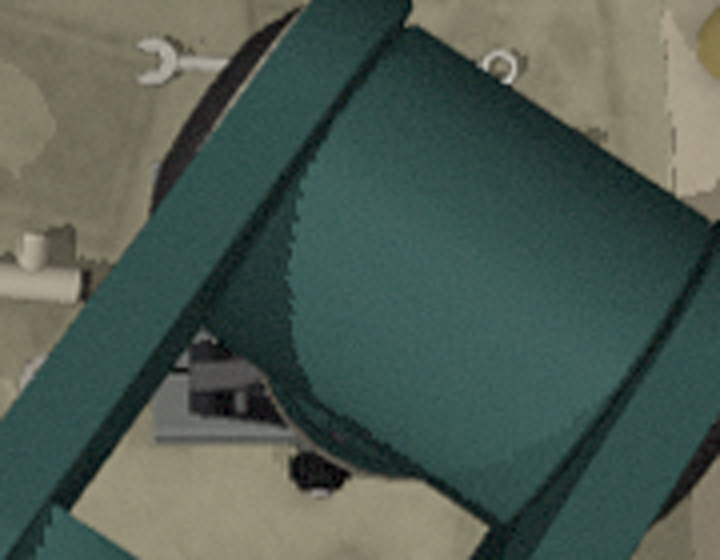

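```bash
python3 - <<'E'
from h import *
print(proj("scene",[.5072,-.3264,.0746]))
E
python3 -m pendant '[255,0,0,0.004,0,0,0, 255,0,0,0.004,0,0,0, 255,0,0,0.004,0,0,0, 255,0,0,0.003,0,0,0, 255,0,0,0.002,0,0,0, 255,0,0,0,0,0,0]'
```

```text
[293.47300123 247.45584415]
time: 4.62
ee_pos: [0.5077, -0.326, 0.0586]
eef_rot: [0.002, -3.141, -0.0]
contact_force: [0.0, -0.0, -1.1]
finger_gap: -0.0001
```

```bash
cat > look.py <<'E'
import sys
from cell import viewer,state
from h import *
import cv2
s=state(); c=viewer.camera("scene")
a=cv2.resize(c["pixels"][190:310,230:410],None,fx=4.4,fy=4.4,interpolation=cv2.INTER_CUBIC)
if len(sys.argv)>2:
    u,v=proj("scene",s["ee_pos"]); cv2.circle(a,(int((u-230+.5)*4.4),int((v-190+.5)*4.4)),3,(0,0,255),1)
cv2.imwrite(f"pics/{sys.argv[1]}.png",a)
print(s["time"],s["ee_pos"].round(4) if hasattr(s["ee_pos"],"round") else s["ee_pos"],s["contact_force"])
E
python3 look.py s3 1
```

```text
4.6167 [ 0.5077 -0.326   0.0586] [ 0.04848767 -0.01884898 -1.12838151]
```

View pics/s3.png

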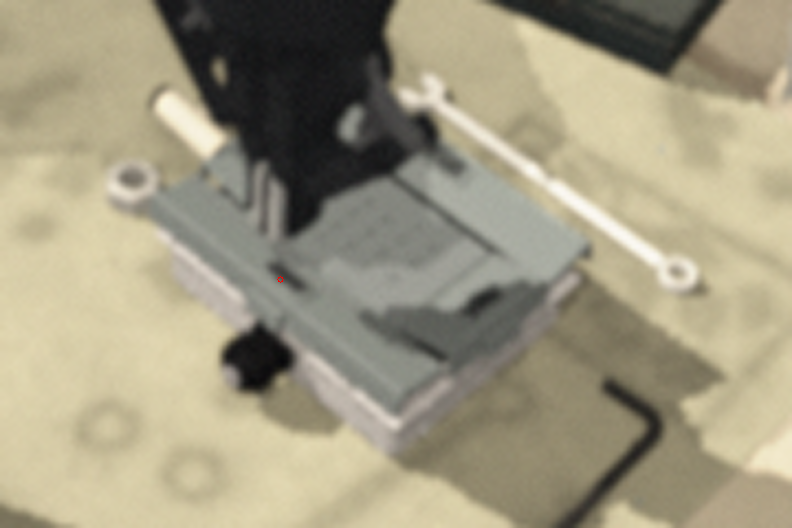

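Run:
```python
from cell import viewer
import cv2
c=viewer.camera("scene")["pixels"][200:290,250:370]
cv2.imwrite("pics/z4.png",cv2.resize(c,None,fx=6.6,fy=6.6,interpolation=cv2.INTER_NEAREST))
c=viewer.camera("top")["pixels"]
cv2.imwrite("pics/t4.png",cv2.resize(c[190:260,250:350],None,fx=8,fy=8,interpolation=cv2.INTER_NEAREST))
```

```text
(no output)
```

View pics/z4.png

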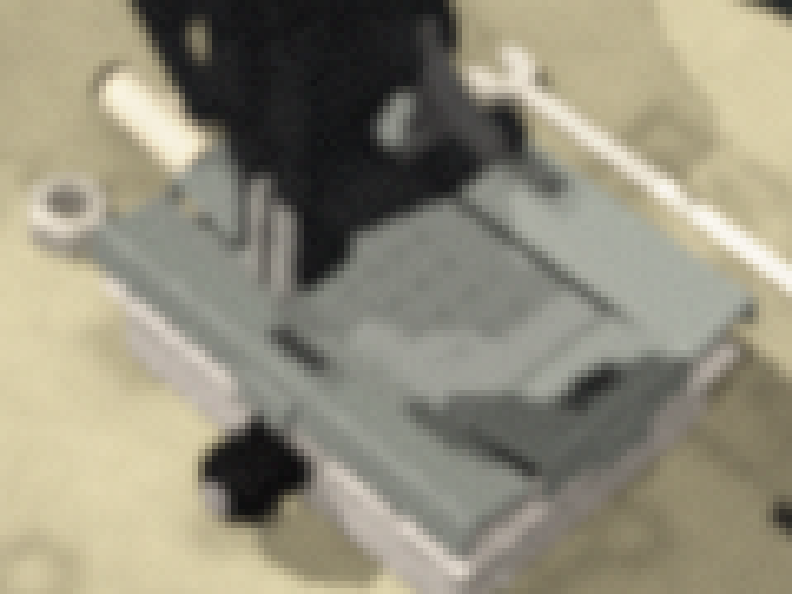

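View pics/t4.png

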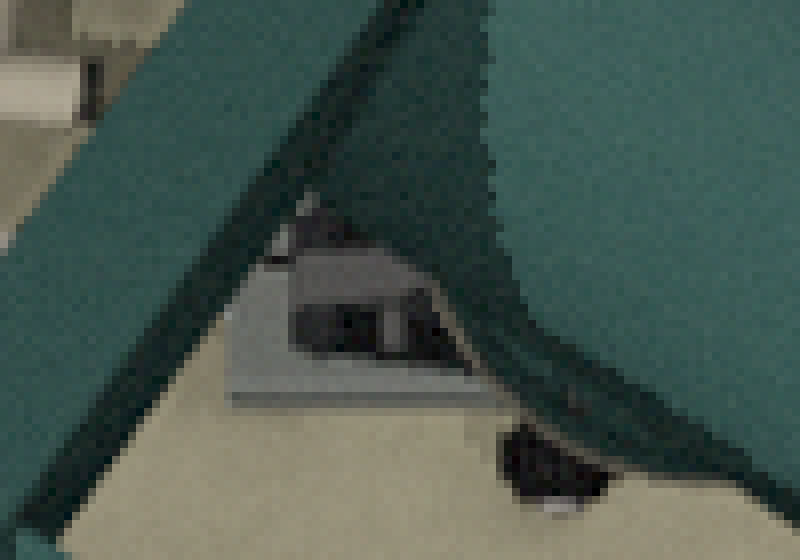

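Run:
```python
from h import *
for z in (.06,.09,.13,.2):
  print(z,proj("top",[.465,-.2835,z]).round(1),proj("top",[.47,-.288,z]).round(1),proj("top",[.508,-.326,z]).round(1), proj("top",[.497,-.311,z]).round(1))
for z in (.058,.07,.08,.09,.1): print(z,proj("scene",[.508,-.326,z]).round(1),proj("scene",[.497,-.326,z]).round(1),proj("scene",[.497,-.340,z]).round(1))
# test ray from visible finger tip px
for z in (.058,.08): print(ray("scene",293.2,244.7,z))
```

```text
0.06 [295.9 259.4] [298.6 256.3] [321.3 233.1] [312.4 239.8]
0.09 [296.8 258.3] [299.6 255.1] [323.1 231.1] [313.8 238. ]
0.13 [298.2 256.6] [301.1 253.3] [325.7 228.1] [316.  235.4]
0.2 [300.9 253.2] [304.1 249.6] [330.9 222.2] [320.3 230.1]
0.058 [293.4 253.2] [289.  256.5] [294.6 261. ]
0.07 [293.6 248.8] [289.1 252.1] [294.8 256.6]
0.08 [293.7 245.1] [289.2 248.3] [294.9 252.9]
0.09 [293.9 241.2] [289.3 244.5] [295.1 249. ]
0.1 [294.  237.3] [289.4 240.6] [295.3 245.1]
[ 0.52198744 -0.31147784  0.058     ]
[ 0.50792224 -0.32480633  0.08      ]
```

```bash
python3 -m pendant '[255,0,0,0.001,0,0,0, 255,0,0,0.001,0,0,0, 255,0,0,0.001,0,0,0, 255,0,0,0,0,0,0]'
python3 - <<'E'
from cell import state
print(state()["contact_force"])
E
```

```text
time: 5.1
ee_pos: [0.5077, -0.3263, 0.0555]
eef_rot: [0.002, -3.141, -0.0]
contact_force: [0.6, 0.7, 0.0]
finger_gap: -0.0002
[0.56572827 0.66244843 0.02915278]
```

```bash
python3 -m pendant '[255,0,0,0.001,0,0,0, 255,0,0,0.001,0,0,0, 255,0,0,0.001,0,0,0, 255,0,0,0.001,0,0,0, 255,0,0,0,0,0,0]';  python3 - <<'E'
from cell import viewer
import cv2
c=viewer.camera("scene")["pixels"][200:290,250:370]
cv2.imwrite("pics/z5.png",cv2.resize(c,None,fx=6.6,fy=6.6,interpolation=cv2.INTER_NEAREST))
E
```

```text
time: 5.52
ee_pos: [0.5077, -0.3263, 0.0515]
eef_rot: [0.002, -3.141, -0.0]
contact_force: [0.2, -0.4, 0.3]
finger_gap: -0.0002
```

View pics/z5.png

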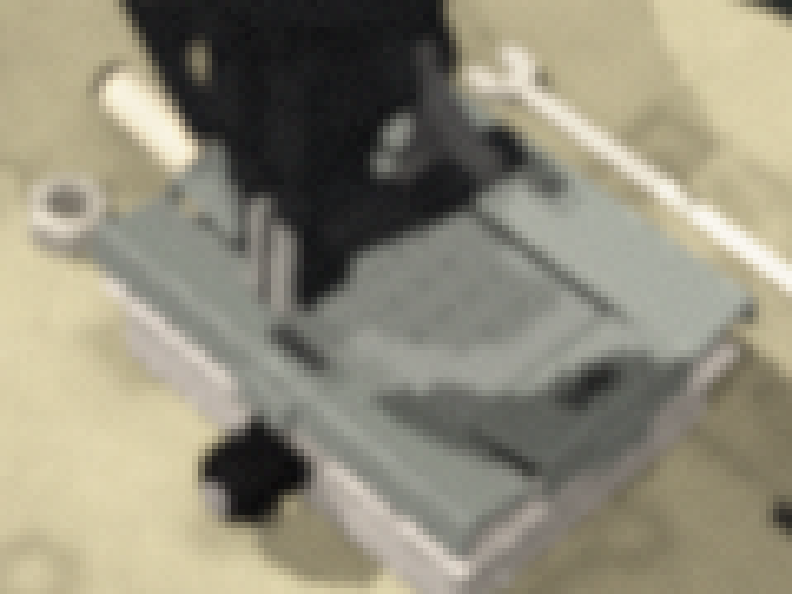

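```bash
python3 -m pendant '[255,0,0,0.002,0,0,0, 255,0,0,0.002,0,0,0, 255,0,0,0.002,0,0,0, 255,0,0,0.001,0,0,0, 255,0,0,0.001,0,0,0, 255,0,0,0,0,0,0]';  python3 - <<'E'
from cell import viewer
import cv2
c=viewer.camera("scene")["pixels"][200:290,250:370]
cv2.imwrite("pics/z6.png",cv2.resize(c,None,fx=6.6,fy=6.6,interpolation=cv2.INTER_NEAREST))
E
```

```text
time: 6.07
ee_pos: [0.5077, -0.3263, 0.0435]
eef_rot: [0.002, -3.141, -0.0]
contact_force: [-0.9, -0.2, 0.8]
finger_gap: 0.0
```

View pics/z6.png

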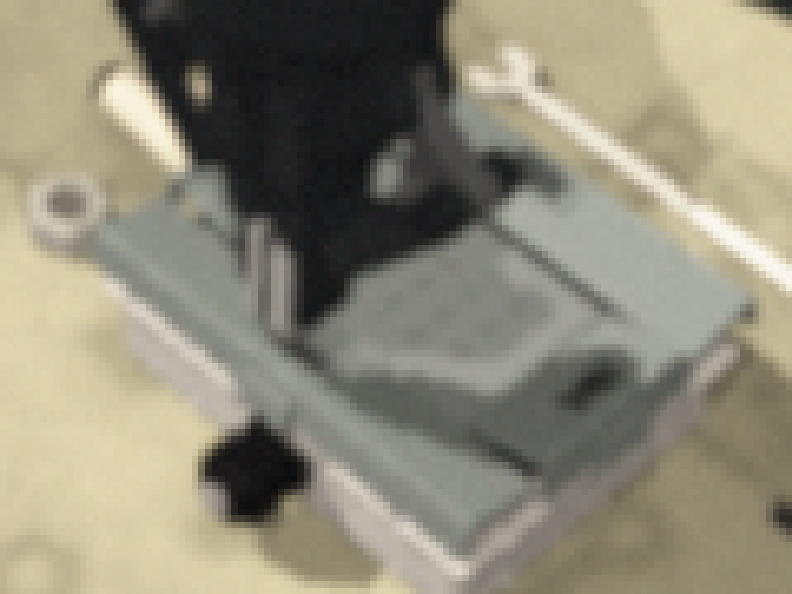

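```bash
python3 -m pendant '[255,0,0,0.0015,0,0,0, 255,0,0,0.0015,0,0,0, 255,0,0,0.0015,0,0,0, 255,0,0,0.0015,0,0,0, 255,0,0,0,0,0,0]';  python3 - <<'E'
from cell import viewer
import cv2
c=viewer.camera("scene")["pixels"][200:290,250:370]
cv2.imwrite("pics/z7.png",cv2.resize(c,None,fx=6.6,fy=6.6,interpolation=cv2.INTER_NEAREST))
c=viewer.camera("top")["pixels"]
cv2.imwrite("pics/t7.png",cv2.resize(c[160:260,250:390],None,fx=5.7,fy=5.7,interpolation=cv2.INTER_NEAREST))
E
```

```text
time: 6.53
ee_pos: [0.5077, -0.3262, 0.0374]
eef_rot: [0.002, -3.141, -0.0]
contact_force: [0.5, 0.3, -0.0]
finger_gap: 0.0004
```

View pics/z7.png

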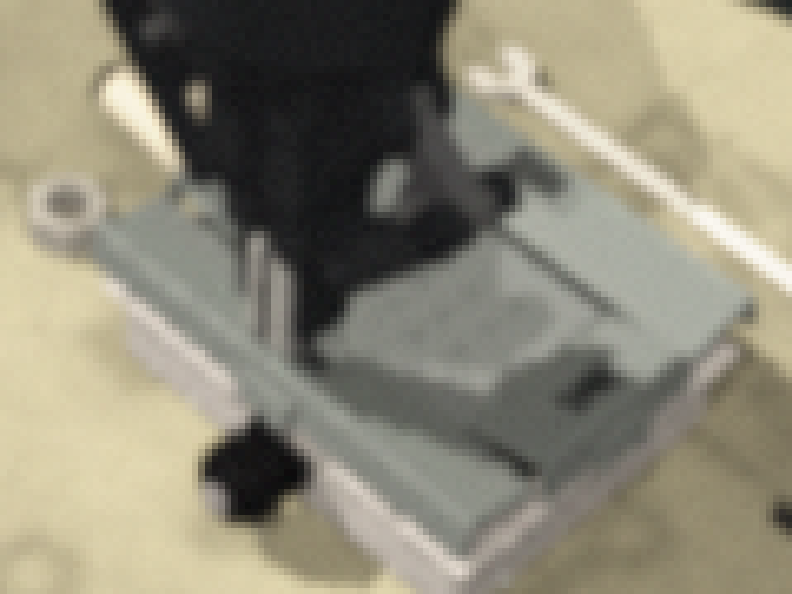

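View pics/t7.png

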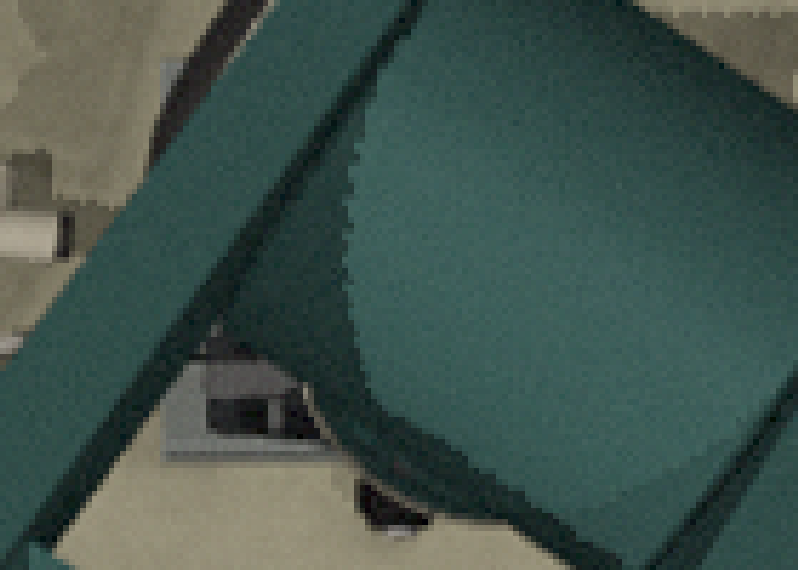

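```bash
python3 -m pendant '[255,0,0,0.001,0,0,0, 255,0,0,0.001,0,0,0, 255,0,0,0.001,0,0,0, 255,0,0,0.001,0,0,0, 255,0,0,0,0,0,0]'
```

```text
time: 7.05
ee_pos: [0.5077, -0.3263, 0.0335]
eef_rot: [0.002, -3.141, -0.0]
contact_force: [-0.3, -0.3, -0.0]
finger_gap: 0.0003
```

```bash
python3 -m pendant '[255,0,0,0.001,0,0,0, 255,0,0,0.001,0,0,0, 255,0,0,0,0,0,0]';  python3 - <<'E'
from cell import viewer
import cv2
c=viewer.camera("scene")["pixels"][200:290,250:370]
cv2.imwrite("pics/z8.png",cv2.resize(c,None,fx=6.6,fy=6.6,interpolation=cv2.INTER_NEAREST))
E
```

```text
time: 7.3
ee_pos: [0.5077, -0.3263, 0.0316]
eef_rot: [0.002, -3.141, -0.0]
contact_force: [0.1, 0.6, 0.5]
finger_gap: 0.0001
```

View pics/z8.png

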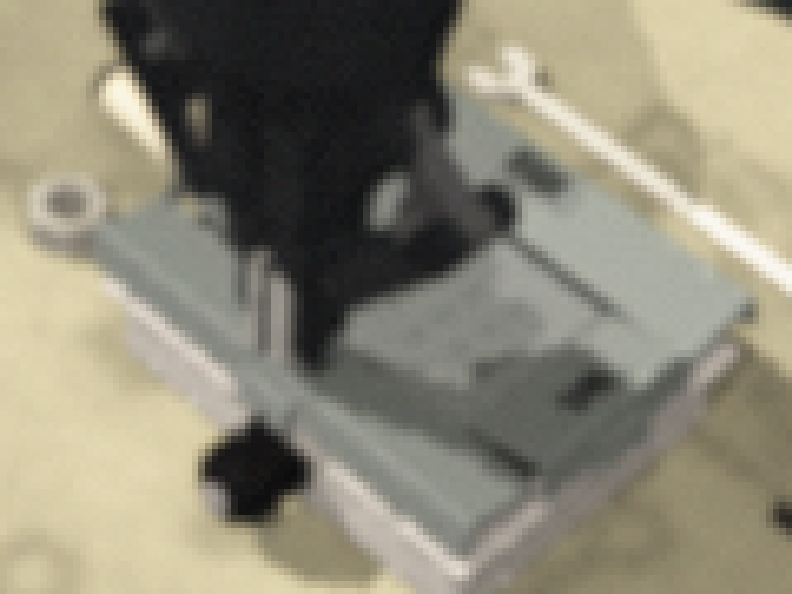

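```bash
python3 -m pendant '[255,0,0,0.001,0,0,0, 255,0,0,0.001,0,0,0]'
```

```text
time: 7.52
ee_pos: [0.5079, -0.3264, 0.0298]
eef_rot: [-0.002, 3.141, -0.0]
contact_force: [0.6, 0.4, 0.0]
finger_gap: 0.0002
```

```bash
python3 -m pendant '[255,0,0,0.001,0,0,0, 255,0,0,0,0,0,0]'
```

```text
time: 7.68
ee_pos: [0.5077, -0.3262, 0.0285]
eef_rot: [0.002, -3.141, -0.0]
contact_force: [0.3, -0.2, 0.3]
finger_gap: -0.0002
```

```bash
python3 -m pendant '[255,0,0,0.001,0,0,0, 255,0,0,0,0,0,0]'
```

```text
time: 7.85
ee_pos: [0.5078, -0.3263, 0.0277]
eef_rot: [-0.002, 3.142, 0.0]
contact_force: [-0.0, 0.4, 2.2]
finger_gap: 0.0
```

```bash
python3 -m pendant '[255,0,0,0.001,0,0,0, 255,0,0,0,0,0,0]'
```

```text
time: 8.02
ee_pos: [0.5079, -0.3265, 0.0274]
eef_rot: [-0.002, 3.141, -0.001]
contact_force: [-1.6, 2.0, 6.8]
finger_gap: 0.0001
```

```bash
python3 -m pendant '[255,0,0,0.001,0,0,0, 255,0,0,0,0,0,0]'
```

```text
time: 8.18
ee_pos: [0.5078, -0.3264, 0.0264]
eef_rot: [-0.002, 3.142, -0.0]
contact_force: [-2.7, 0.6, 5.6]
finger_gap: -0.0003
```

```bash
python3 -m pendant '[255,0,0,0.001,0,0,0, 255,0,0,0,0,0,0]'
```

```text
time: 8.35
ee_pos: [0.5077, -0.3264, 0.0249]
eef_rot: [0.002, -3.142, 0.0]
contact_force: [-0.2, 0.2, 0.9]
finger_gap: -0.0
```

```bash
python3 -m pendant '[255,0,0,0.0008,0,0,0, 255,0,0,0,0,0,0]'; python3 -m pendant '[255,0,0,-0.008,0,0,0, 255,0,0,-0.015,0,0,0, 255,0,0,-0.015,0,0,0, 255,0,0,0,0,0,0]';  python3 - <<'E'
from cell import viewer
import cv2
c=viewer.camera("scene")["pixels"][200:290,250:370]
cv2.imwrite("pics/z9.png",cv2.resize(c,None,fx=6.6,fy=6.6,interpolation=cv2.INTER_NEAREST))
E
```

```text
time: 8.52
ee_pos: [0.5078, -0.3263, 0.0238]
eef_rot: [0.002, -3.142, -0.0]
contact_force: [-0.3, 0.6, 0.0]
finger_gap: -0.0001
time: 8.85
ee_pos: [0.509, -0.3271, 0.0656]
eef_rot: [-0.002, 3.138, -0.004]
contact_force: [0.4, -0.4, 0.2]
finger_gap: 0.0
```

View pics/z9.png

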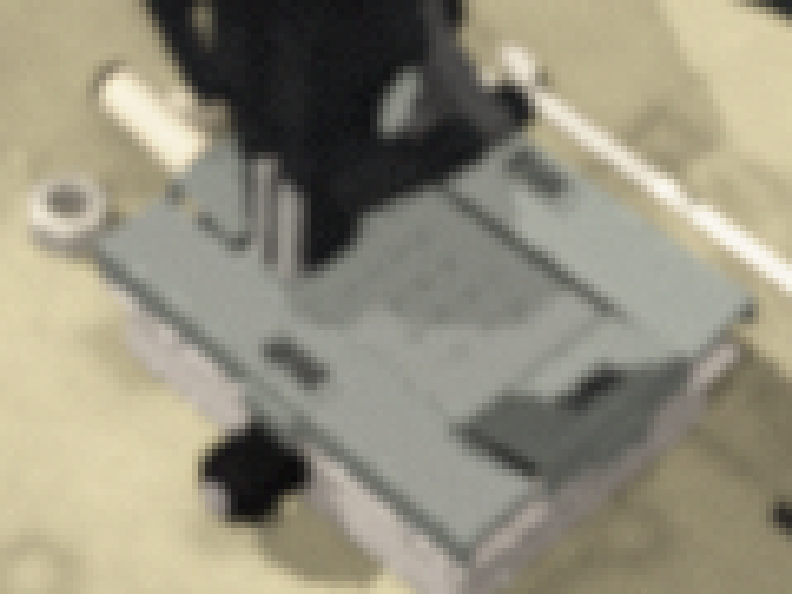

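Section 1 lies level now: it is brighter and flush, with its pad at about (295,362), and the box has not moved. Real contact came with TCP z about 30 mm below the expected value, so I use that offset. Next is the left section.

```bash
python3 -m pendant '[255,-0.0125,0.0155,0,0,0,0, 255,-0.0125,0.0155,0,0,0,0, 255,-0.0125,0.0155,0,0,0,0, 255,-0.0125,0.0155,0,0,0,0, 255,0,0,0.01,0,0,0, 255,0,0,0.01,0,0,0, 255,0,0,0.006,0,0,0, 255,0,0,0.003,0,0,0, 255,0,0,0,0,0,0]';  python3 - <<'E'
from cell import viewer
import cv2
c=viewer.camera("scene")["pixels"][200:290,250:370]
cv2.imwrite("pics/z10.png",cv2.resize(c,None,fx=6.6,fy=6.6,interpolation=cv2.INTER_NEAREST))
E
```

```text
time: 9.65
ee_pos: [0.5568, -0.2646, 0.0316]
eef_rot: [0.001, -3.14, -0.001]
contact_force: [-0.2, -0.2, 1.2]
finger_gap: -0.0001
```

View pics/z10.png

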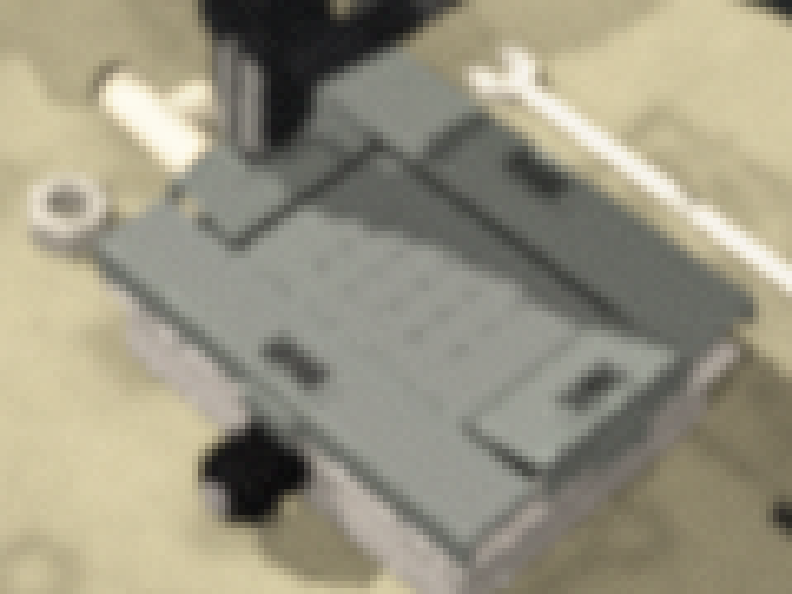

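The tip hovers over the left pad at about (255,150). I press it down now.

```bash
python3 -m pendant '[255,0,0,0.001,0,0,0, 255,0,0,0.001,0,0,0, 255,0,0,0.001,0,0,0, 255,0,0,0.001,0,0,0, 255,0,0,0.0005,0,0,0]'; python3 -m pendant '[255,0,0,0.001,0,0,0, 255,0,0,0.001,0,0,0]'
```

```text
time: 10.12
ee_pos: [0.5577, -0.2643, 0.0285]
eef_rot: [-0.002, 3.141, -0.0]
contact_force: [-0.2, -0.1, -0.2]
finger_gap: 0.0004
time: 10.28
ee_pos: [0.558, -0.2643, 0.027]
eef_rot: [-0.002, 3.141, -0.0]
contact_force: [-4.0, 3.1, 11.3]
finger_gap: 0.0003
```

```bash
python3 -m pendant '[255,0,0,0.001,0,0,0, 255,0,0,0,0,0,0]'
```

```text
time: 10.45
ee_pos: [0.5579, -0.2641, 0.0259]
eef_rot: [-0.002, 3.141, 0.0]
contact_force: [-0.4, 2.6, 3.6]
finger_gap: -0.0002
```

```bash
python3 -m pendant '[255,0,0,0.001,0,0,0, 255,0,0,0.0008,0,0,0, 255,0,0,0,0,0,0]'; python3 -m pendant '[255,0,0,-0.006,0,0,0, 255,0,0,-0.013,0,0,0, 255,-0.016,-0.02,-0.011,0,0,0, 255,-0.016,-0.02,-0.008,0,0,0, 255,-0.016,-0.023,0,0,0,0, 255,0,0,0,0,0,0]';  python3 - <<'E'
from cell import viewer
import cv2
c=viewer.camera("scene")["pixels"][200:290,250:370]
cv2.imwrite("pics/z11.png",cv2.resize(c,None,fx=6.6,fy=6.6,interpolation=cv2.INTER_NEAREST))
E
```

```text
time: 10.7
ee_pos: [0.5576, -0.2643, 0.0233]
eef_rot: [0.002, -3.141, 0.0]
contact_force: [-0.5, 0.2, -0.6]
finger_gap: -0.0004
time: 11.2
ee_pos: [0.6079, -0.3305, 0.0635]
eef_rot: [-0.0, 3.139, -0.003]
contact_force: [0.4, 0.0, 1.6]
finger_gap: -0.0001
```

View pics/z11.png

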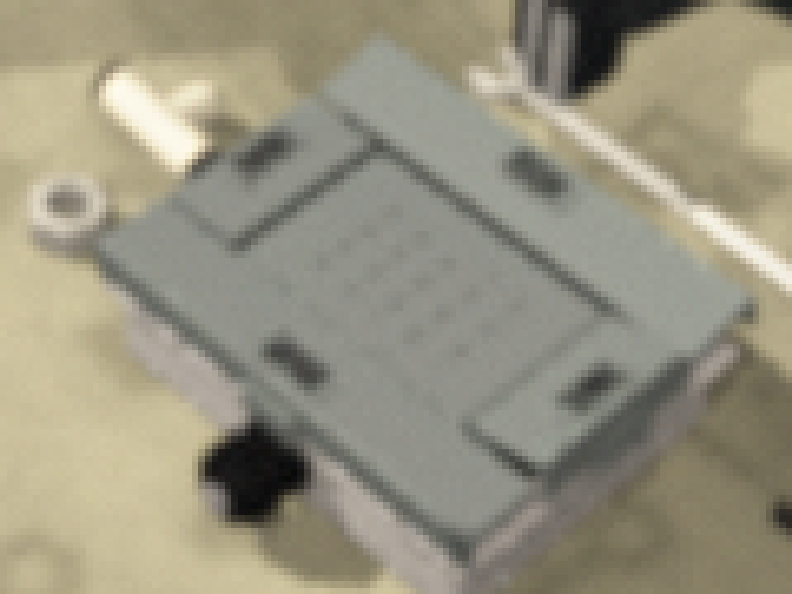

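Section 2 is shut: it is flush with the gland section, and a step now shows against the still-proud back section. Next is the back pad.

```bash
python3 -m pendant '[255,0,0,0.01,0,0,0, 255,0,0,0.01,0,0,0, 255,0,0,0.006,0,0,0, 255,0,0,0.003,0,0,0, 255,0,0,0,0,0,0]';  python3 - <<'E'
from cell import viewer
import cv2
c=viewer.camera("scene")["pixels"][200:290,250:370]
cv2.imwrite("pics/z12.png",cv2.resize(c,None,fx=6.6,fy=6.6,interpolation=cv2.INTER_NEAREST))
E
```

```text
time: 11.67
ee_pos: [0.6052, -0.3265, 0.0315]
eef_rot: [0.002, -3.14, -0.001]
contact_force: [-0.8, -0.6, 0.2]
finger_gap: 0.0001
```

View pics/z12.png

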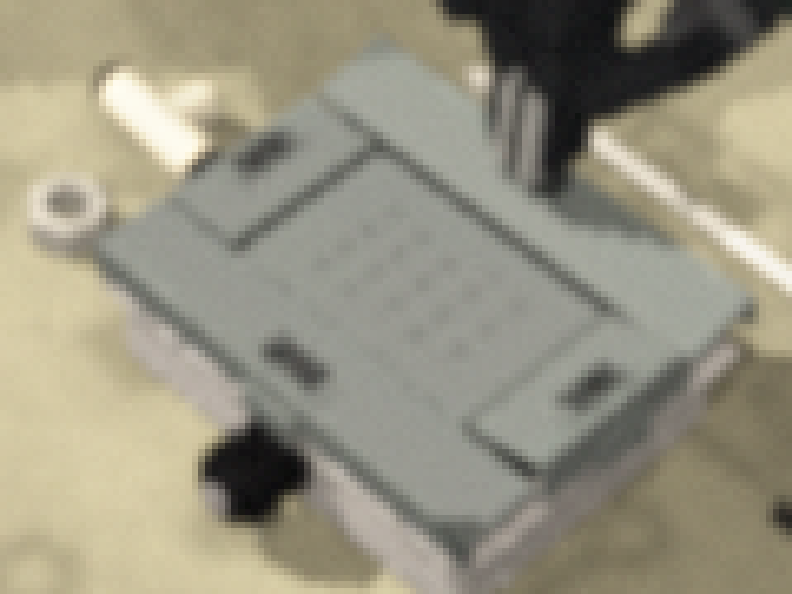

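The tip is on the back pad at about (535,180).

```bash
python3 -m pendant '[255,0,0,0.001,0,0,0, 255,0,0,0.001,0,0,0, 255,0,0,0.001,0,0,0, 255,0,0,0.001,0,0,0, 255,0,0,0.001,0,0,0]'; python3 -m pendant '[255,0,0,0.001,0,0,0, 255,0,0,0.001,0,0,0]'
```

```text
time: 12.13
ee_pos: [0.6058, -0.3272, 0.0277]
eef_rot: [-0.002, 3.141, -0.0]
contact_force: [1.6, -0.4, 0.4]
finger_gap: 0.0001
time: 12.3
ee_pos: [0.6062, -0.3274, 0.0266]
eef_rot: [-0.002, 3.141, -0.001]
contact_force: [-1.2, 2.2, 8.2]
finger_gap: 0.0001
```

```bash
python3 -m pendant '[255,0,0,0.001,0,0,0, 255,0,0,0.0008,0,0,0, 255,0,0,0,0,0,0]'
```

```text
time: 12.55
ee_pos: [0.6058, -0.3272, 0.0238]
eef_rot: [0.002, -3.142, 0.0]
contact_force: [0.1, 0.9, 0.3]
finger_gap: -0.0
```

```bash
python3 -m pendant '[255,0,0,-0.006,0,0,0, 255,0,0,-0.013,0,0,0, 255,0.016,-0.02,-0.011,0,0,0, 255,0.016,-0.02,-0.008,0,0,0, 255,0.0165,-0.0225,0,0,0,0, 255,0,0,0,0,0,0]';  python3 - <<'E'
from cell import viewer
import cv2
c=viewer.camera("scene")["pixels"][200:290,250:370]
cv2.imwrite("pics/z13.png",cv2.resize(c,None,fx=6.6,fy=6.6,interpolation=cv2.INTER_NEAREST))
E
```

```text
time: 13.05
ee_pos: [0.5554, -0.3932, 0.064]
eef_rot: [0.002, 3.141, -0.003]
contact_force: [0.2, 0.1, -1.1]
finger_gap: -0.0003
```

View pics/z13.png

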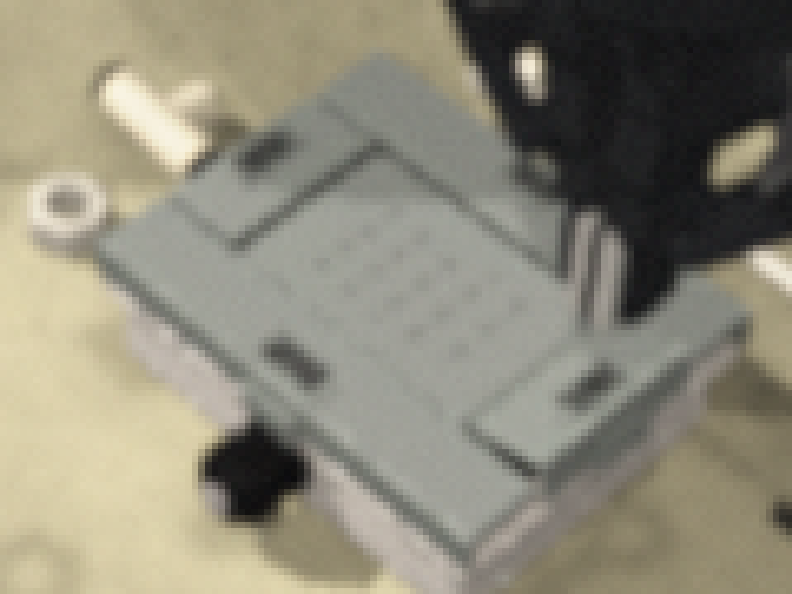

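The back section is shut: its outer edge dropped from y≈35 to 55 at the far corner. The last one is the right section.

```bash
python3 -m pendant '[255,0,0,0.01,0,0,0, 255,0,0,0.01,0,0,0, 255,0,0,0.006,0,0,0, 255,0,0,0.003,0,0,0, 255,0,0,0,0,0,0]'; python3 -m pendant '[255,0,0,0.001,0,0,0, 255,0,0,0.001,0,0,0, 255,0,0,0.001,0,0,0, 255,0,0,0.001,0,0,0, 255,0,0,0.001,0,0,0]'; python3 -m pendant '[255,0,0,0.001,0,0,0, 255,0,0,0.001,0,0,0]'
```

```text
time: 13.52
ee_pos: [0.5572, -0.3889, 0.0313]
eef_rot: [0.003, -3.14, -0.002]
contact_force: [0.1, -0.2, -0.0]
finger_gap: 0.0004
time: 13.93
ee_pos: [0.5575, -0.3898, 0.028]
eef_rot: [-0.002, 3.141, -0.0]
contact_force: [-0.4, -0.6, 0.9]
finger_gap: -0.0003
time: 14.1
ee_pos: [0.5576, -0.3901, 0.0268]
eef_rot: [-0.002, 3.141, -0.001]
contact_force: [-3.7, 0.6, 9.4]
finger_gap: -0.0001
```

```bash
python3 -m pendant '[255,0,0,0.001,0,0,0, 255,0,0,0.0008,0,0,0, 255,0,0,0,0,0,0]'
```

```text
time: 14.35
ee_pos: [0.5574, -0.3899, 0.0242]
eef_rot: [-0.002, 3.141, -0.0]
contact_force: [-0.6, 0.2, 0.3]
finger_gap: -0.0002
```

Now I lift off and move well clear, then look.

```bash
python3 -m pendant '[255,0,0,-0.006,0,0,0, 255,0,0,-0.013,0,0,0, 255,0,0,-0.025,0,0,0, 255,0,0,-0.03,0,0,0, 255,0,0.02,-0.03,0,0,0, 255,0,0.03,-0.03,0,0,0, 255,0.01,0.035,0,0,0,0, 255,0.01,0.035,0,0,0,0, 255,0.01,0.035,0,0,0,0, 255,0.01,0.035,0,0,0,0]'; python3 -m pendant '[255,0.01,0.035,0,0,0,0, 255,0.01,0.035,0,0,0,0, 255,0.01,0.035,0,0,0,0, 255,0.01,0.035,0,0,0,0, 255,0.01,0.035,0,0,0,0, 255,0.01,0.03,0,0,0,0, 255,0.005,0.015,0,0,0,0, 255,0,0,0,0,0,0, 255,0,0,0,0,0,0]'
python3 - <<'E'
from cell import viewer
import cv2
c=viewer.camera("scene")["pixels"][200:290,250:370]
cv2.imwrite("pics/z14.png",cv2.resize(c,None,fx=6.6,fy=6.6,interpolation=cv2.INTER_NEAREST))
c=viewer.camera("top")["pixels"]
cv2.imwrite("pics/t14.png",cv2.resize(c[110:290,200:440],None,fx=3.3,fy=3.3,interpolation=cv2.INTER_CUBIC))
E
```

```text
time: 15.18
ee_pos: [0.5165, -0.1989, 0.1589]
eef_rot: [-0.002, 3.14, -0.001]
contact_force: [0.9, -0.3, 0.7]
finger_gap: 0.0002
time: 15.93
ee_pos: [0.4518, 0.0202, 0.1588]
eef_rot: [-0.005, 3.14, -0.0]
contact_force: [0.2, -0.6, -0.0]
finger_gap: 0.0001
```

View pics/z14.png

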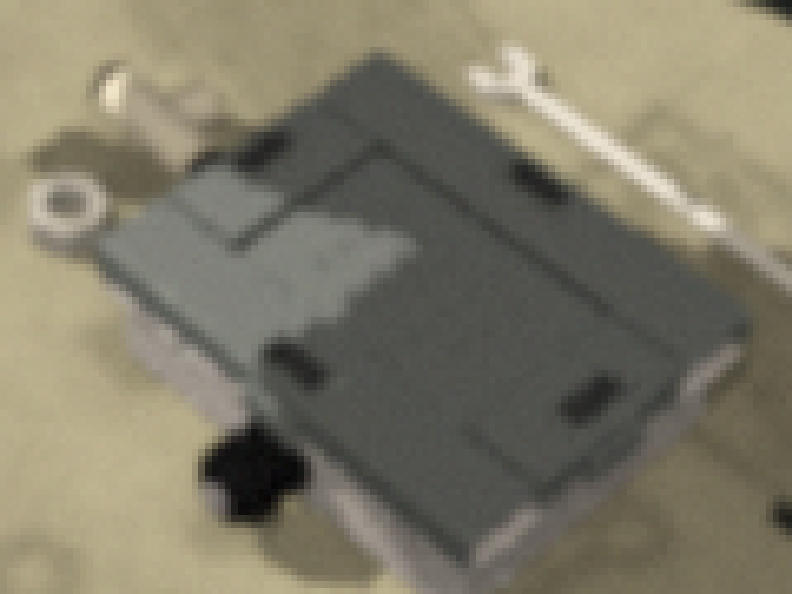

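View pics/t14.png

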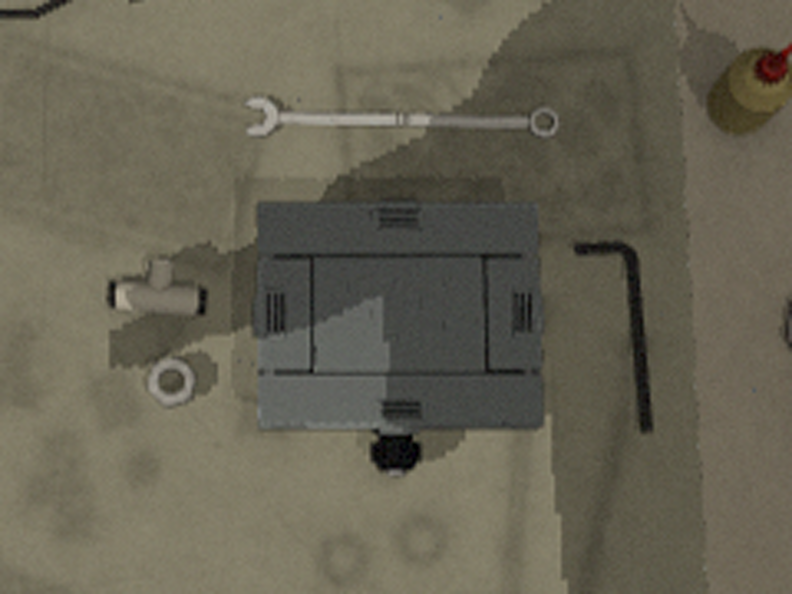

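Both views show all four sections flush, with an even outline and thin seams. The box and the parts beside it are at their starting pixels, and the arm is clear.

```bash
python3 -c "
from cell import hand_in,state
s=state();print(s['time'],max(abs(v) for v in s['qvel']));print(hand_in())"
```

```text
16.0333 0.013200489957914441
the job is handed in; nothing more can be done
None
```

I pressed all four rim sections shut with the closed fingertips, in order: over the gland, +y side, +x side, -y side. The job was handed in at about 16 s. Each section resisted with roughly 7–11 N and then gave way.

- **Last check:** the final pictures from both cameras show the lid flush all round and the box and the four parts at their starting pixel positions. The arm was clear of everything and reading almost no force. I could not read the joint angles directly, so "shut" rests on the pictures and on the force dropping away.
- **What disagreed:** the fingertips touched the pads with the reported TCP height about 30 mm lower than the stated geometry implies. The scene camera also showed the tips above the reported TCP. I came down in small steps until I felt contact and used that offset for the other three sections. I did not find the cause.
- **Verdict:** handing in reported no verdict, so I can't confirm that the job passed.

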